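# Set out the bench for weighing and stirring a buffer

### The job

Set this bench out for making up a buffer: take the blue-capped salt jar off the balance and stand it midway between the balance pan and the stirrer plate, then put the steel weighing dish in the middle of the balance pan and the white beaker in the middle of the stirrer plate. Stand the red-capped amber bottle on the bench beside the stirrer, on the side away from the balance, level with the middle of the stirrer plate and with a gap of about 2 cm to the casing. Set everything down upright and gently (nothing dropped, no hard knocks on balance or stirrer), and leave the yellow-capped bottle, the tube rack and the tip box where they are.

Things in the scene. Friction and masses are not known exactly. Their poses are not given: they have to be found in the camera images.
- mat: Fixed mid-grey rubber bench mat, 160 x 370 mm and 3 mm thick, on which the balance and the stirrer stand. Origin: centre of its underside, on the bench. x: across the mat, away from the robot; y: along the mat, towards the robot's left; z up. The balance and the stirrer stand at its two ends, centres about 135 mm either side of its centre, which lies midway between pan and plate to within 4 mm; either machine may be on the left.
- balance: Compact white top-pan balance, fixed on the mat; casing 130 mm wide (y), 160 mm deep (x from -100 to +60 mm), casing top 32 mm above its feet; dark display strip at its front (-x, towards the robot). Round bare steel pan, 100 mm in diameter, flat, without a rim, its top 42 mm above the origin. Origin: on the mat, straight under the centre of the pan; x to the back, y left, z up. A delicate instrument: a hard press or knock counts as damage.
- stirrer: Compact blue-grey magnetic stirrer, fixed on the mat; casing 120 mm wide (y), 160 mm deep (x from -100 to +60 mm, plus a black speed knob 14 mm beyond the front), casing top 48 mm above its feet. Round flat white plate, 110 mm in diameter, with a thin grey ring marked on it, its top 54 mm above the origin. Origin: on the mat, straight under the centre of the plate; x to the back, y left, z up. A hard press or knock counts as damage.
- jar: Loose round white plastic salt jar with a blue screw cap, 58 mm in diameter and 92 mm high over the cap (cap 52 mm wide, 16 mm high), straight-sided up to 60 mm, 0.15 to 0.33 kg; at the start it has been left standing on the balance pan. Origin: centre of its underside; z up along its axis.
- dish: Loose round shallow stainless-steel weighing dish, open at the top, 60 mm in diameter (58 at the foot), 16 mm high, wall 3 mm, about 50 g. Origin: centre of its underside; z up. At the start it stands on the bench, to one side of the machines.
- beaker: Loose round white plastic beaker, open at the top, with a small pouring lip and blue graduation ticks, 60 mm in diameter, 75 mm high, wall 3 mm, about 50 g. Origin: centre of its underside; x towards the lip, z up. At the start it stands on the bench, to one side of the machines.
- red_bottle: Loose amber glass bottle with a RED cap and a blank white label, 50 mm in diameter and 105 mm high over the cap, its straight side reaching to about 62 mm, cap 24 mm wide, 0.14 to 0.26 kg. Origin: centre of its underside; z up. At the start it stands on the bench, to one side of the machines.
- yellow_bottle: Loose amber glass bottle with a YELLOW cap, otherwise the same as the red-capped one (50 mm in diameter, 105 mm high). Not wanted: it stays where it stands. Origin: centre of its underside; z up.
- rack: Bystander: loose red plastic tube rack with small capped tubes, 70 x 200 mm, 26 mm high (34 over the caps), lying beyond the machines. Origin: centre of its underside.
- tipbox: Bystander: loose dark-blue box of pipette tips, 85 x 125 mm, 60 mm high over the tips, beyond the machines. Origin: centre of its underside.
Things that resemble listed ones, but are neither listed nor needed, are in the scene too. Leave any green, pink or turquoise look-alike of the jar alone.

How it is judged (in metres and radians):
At the end, for the whole second after the job is handed in: Jar on the mat within 15 mm of the middle between pan and plate; dish and beaker within 12 mm of the centre of pan and plate; red-capped bottle on the bench beside the stirrer, away from the balance, gap 5 to 35 mm, level with the plate within 15 mm; all upright and at rest (x of jar in the frame of mat between -0.015 and 0.015 m and y of jar in the frame of mat between -0.015 and 0.015 m and z of jar in the frame of mat between -0.001 and 0.007 m and horizontal distance between dish and balance below 0.012 m and z of dish in the frame of balance between 0.038 and 0.046 m and horizontal distance between beaker and stirrer below 0.012 m and z of beaker in the frame of stirrer between 0.05 and 0.058 m and x of red_bottle in the frame of stirrer between -0.015 and 0.015 m and height (world z) of red_bottle below 0.005 m and ((y of balance in the frame of stirrer above 0 m and y of red_bottle in the frame of stirrer between -0.12 and -0.09 m) or (y of balance in the frame of stirrer below 0 m and y of red_bottle in the frame of stirrer between 0.09 and 0.12 m)) and angle between each of jar, beaker, dish, red_bottle's own z axis and vertical below 0.12 rad and linear speed of each of jar, beaker, dish, red_bottle below 0.01 m/s and angular speed of each of jar, beaker, dish, red_bottle below 0.1 rad/s); the robot touches nothing.
It fails at once if the yellow-capped bottle, the red tube rack or the blue tip box is shoved more than 20 mm from its place or tipped (distance of any of yellow_bottle, rack, tipbox from where it was at the start of the episode above 0.02 m or angle between any of yellow_bottle, rack, tipbox's own z axis and vertical above 0.4 rad).
It fails at once if the jar, beaker, dish or red-capped bottle is tipped over (angle between any of jar, beaker, dish, red_bottle's own z axis and vertical above 0.6 rad).
It fails at once if the jar, beaker, dish or red-capped bottle is dropped (falls free by more than about 25 mm) ((contact force between jar and anything else below 0.02 N and linear speed of jar above 0.7 m/s) or (contact force between beaker and anything else below 0.02 N and linear speed of beaker above 0.7 m/s) or (contact force between dish and anything else below 0.02 N and linear speed of dish above 0.7 m/s) or (contact force between red_bottle and anything else below 0.02 N and linear speed of red_bottle above 0.7 m/s)).
It fails at once if the balance or the stirrer takes a hard knock or press (over 40 N) (contact force between any of balance, stirrer and anything else above 40 N).
It also fails if it takes over 115 s, if anything falls off the work surface, if the arm or the gripper's body presses on something with over 40 N, if the wrist force passes 120 N, or if a joint passes its speed limit or range.

### The arm

A 6-joint arm with a two-finger parallel gripper is mounted at the origin on the work surface. World frame = base frame: x ahead of the robot, y to its left, z up, the work surface at z = 0. Lengths are in mm, angles in rad, forces in N, time in s.
With the tool pointing down it reaches from about 225 to 875 mm from the base axis. Payload 3.4 kg.
Tool frame: the origin (TCP) lies at the very end of the fingers, on their centre line; the grasp point (between the pads) lies 19 mm behind it; z points along the fingers, y is the direction in which the jaws open and shut (so a half turn about z gives the same grasp; the last joint's range is limited). The gripper opens to 85 mm and grips with 20 to 120 N. Pads are 22 mm wide; open, the fingers measure 114 mm over their backs; the gripper's body (76 mm by 85 mm) begins 54 mm behind the grasp point. The pads swing forward as they close: fully open they stand 13 mm farther back than shut.
Start: joints at [1.163, 0.276, 1.505, -0, 1.361, -0.121], TCP at [162.675, 551.543, 231.328] pointing down, gripper open.
Joint ranges: [-2.89, 2.89], [-0.75, 2.08], [0.22, 2.7], [-1.18, 4.32], [0.11, 2.71], [-2.7, 2.7]. Speed limits (rad/s): [2.57, 2.57, 3.14, 3.14, 3.14, 3.14].

### API

Orientations are given as a unit quaternion [x, y, z, w].
In Python, from rig import get_state, eyes, ctrl gives the robot as it stands.
- The arm moves only by the tool send_rows, never from a script. Its argument "rows" is one flat list of numbers, 5 for each row, row after row: the shift along the world's x, y, z in mm, then the turn about the world's z in rad, then the finger opening in mm, from 0 to 85.4. A call has 1 to 20 rows; each row shifts and turns the commanded pose from where the row before left it; what a row does not reach is not made up. A row lasts 1/10 s, in which the tool goes at most 50 mm and 8.59 degrees, less where a joint would pass 70% of its speed; a pose out of reach is approached as far as the arm can. A call with a gripper value outside its range is refused whole. The fingers move at their own pace and stop on an object; "force" is the grip in N (left out, the last holds). Time passes only in rows, so rows that do not move let the fingers close. It gives the time, the measured TCP pose, the force and the opening at its end, in the units of the state.
- get_state(): the state, without advancing time (a new reading comes with each control period).
- eyes.get_image(name): name is "side" or "top" or "wrist"; returns the picture (400x640x3 uint8, red, green, blue); there is no depth.
- eyes.calibration(name): a dict with "fx", "fy", "cx", "cy" (pixels), "view" (4x4, takes a point from world to camera coordinates). Camera axes: x right, y down, z forward; pixel columns grow to the right and rows downward; lengths in mm; the calibration is good to about 2 mm. A picture is of the moment at which its call begins: read the wrist's pose just before it. calibration takes no time and is no camera call; for the wrist camera it gives the pose at the moment of the call.
- ctrl.job_done(): hands the job in, once; it reports no verdict.
The state is a dict: "clock": time; "q": joint angles; "joint_vel": joint speeds; "effort": joint torques, N m; "eef_pos": TCP position; "tcp_rot": TCP orientation; "force": force on the tool from outside, world axes, zero at the start; "moment": the same for the moment, N m; "width": finger opening in mm.
Only numpy, scipy, OpenCV 4.12 (cv2) and the standard library are available. Lean on these libraries where they do the work, as an engineer would, in place of code of your own. Each camera call takes 0.05 s, during which the arm holds its last target.

## Working session

There is one attempt and no reset: what is moved stays moved. The work goes in short steps, Python scripts to look and compute and a tool call to move; the robot and the scene stay as the last step left them, time stands still between calls to the robot, and variables do not carry over. Pictures are saved under pics/ and viewed, and the job is handed in when it is done.

Besides the shell and the picture viewer there is one more tool, called after ">>>" as name(argument=value, ...) on one line, values as JSON. send_rows: Moves the arm, as the interface text tells. Its arguments: {"type":"object","properties":{"rows":{"type":"array"},"force":{"type":"number"}},"required":["rows"]}

```bash
mkdir -p pics; ls
python3 - <<'E'
from rig import get_state, eyes, ctrl
import cv2
print(get_state())
for n in ["side","top","wrist"]:
    print(n,eyes.calibration(n))
    cv2.imwrite(f"pics/{n}0.png",eyes.get_image(n)[:,:,::-1])
E
```

```text
pics
{'clock': 0.0, 'q': array([ 1.16299220e+00,  2.76603108e-01,  1.50615144e+00,  5.96496459e-06,
        1.36068659e+00, -1.20995521e-01]), 'joint_vel': array([ 2.91233159e-04,  6.04540648e-04,  1.53946791e-04,  1.30423866e-06,
        9.57362447e-04, -5.72377342e-04]), 'effort': array([ 5.28967503e-04, -4.16783845e+01, -2.45805538e+01,  9.25563609e-05,
        1.12081561e-02,  1.15265672e-05]), 'eef_pos': array([162.45130678, 551.01985013, 230.42778492]), 'tcp_rot': array([ 1.42913853e-01,  9.89734700e-01, -8.91363635e-04, -2.44347567e-04]), 'force': array([ 0.50564761, -0.21580076, -0.14250097]), 'moment': array([ 0.01424263, -0.00100644, -0.00148675]), 'width': 85.73047621177165}
side {'fx': 392.85206987491597, 'fy': 392.85206987491597, 'cx': 322.5931440039557, 'cy': 195.1637212908862, 'view': array([[ 9.07106774e-01, -4.20688626e-01,  1.33559393e-02,
        -5.29926377e+02],
       [-2.33363730e-01, -5.29090159e-01, -8.15846170e-01,
         1.93171189e+02],
       [ 3.50283700e-01,  7.36942795e-01, -5.78114734e-01,
         9.28318465e+02],
       [ 0.00000000e+00,  0.000000
[... 270 characters left out ...]
485e-01, -6.86562147e-03, -1.37128416e-01,
         5.76060702e+02],
       [ 1.37168757e-01, -5.79503579e-03, -9.90530741e-01,
         1.28809755e+03],
       [ 0.00000000e+00,  0.00000000e+00,  0.00000000e+00,
         1.00000000e+00]])}
wrist {'fx': 339.04383509546466, 'fy': 339.04383509546466, 'cx': 321.4488918106668, 'cy': 204.07795483569816, 'view': array([[ 2.82453851e-01,  9.59278778e-01, -2.01182160e-03,
        -5.75050192e+02],
       [ 9.06738811e-01, -2.66298043e-01,  3.26971071e-01,
        -4.16288382e+01],
       [ 3.13120665e-01, -9.41784348e-02, -9.45032207e-01,
         3.82617924e+02],
       [ 0.00000000e+00,  0.00000000e+00,  0.00000000e+00,
         1.00000000e+00]])}
```

View pics/top0.png

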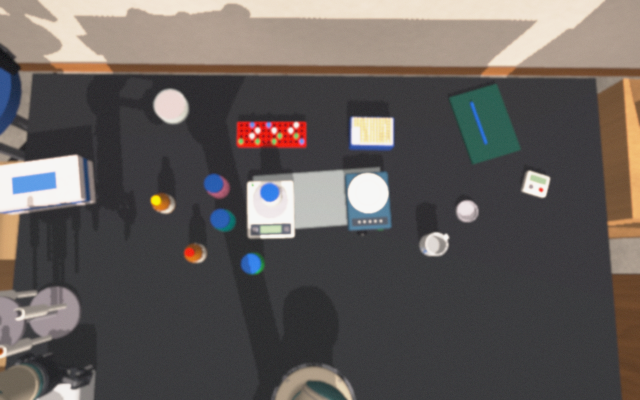

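View pics/side0.png

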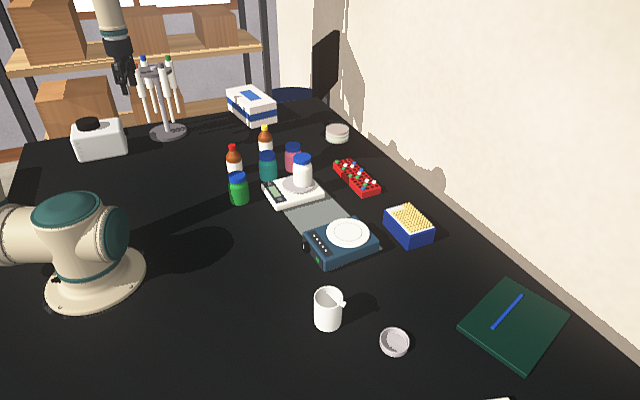

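View pics/wrist0.png

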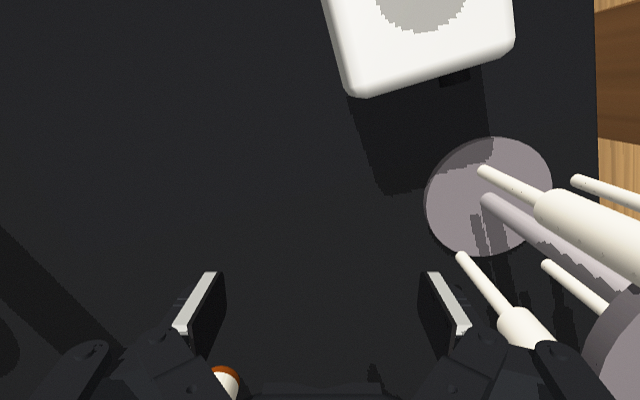

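Top view: balance on the left (270,208), with the blue-capped white jar on its pan at (270,192). The stirrer is on the right at (368,195), so the red bottle has to go on its right (−y) side.

Candidates:
- **Jar:** (270,192) is the white body on the pan. Look-alikes with other body colours are at (217,186) pink, (223,220) turquoise and (253,264) green.
- **Dish:** (467,210) or the white round at (171,106).
- **Beaker:** (434,244).
- **Red bottle:** (195,253), against the yellow one at (163,202).

I'll check these in close crops.

Run:
```python
import cv2,numpy as np
s=cv2.imread('pics/side0.png');t=cv2.imread('pics/top0.png')
a=cv2.resize(s[110:260,200:440],None,fx=2.2,fy=2.2,interpolation=cv2.INTER_CUBIC)
b=cv2.resize(s[260:370,280:440],None,fx=1.6,fy=1.6,interpolation=cv2.INTER_CUBIC)
c=np.zeros((a.shape[0]+b.shape[0],800,3),np.uint8)
c[:a.shape[0],:a.shape[1]]=a;c[a.shape[0]:,:b.shape[1]]=b
d=cv2.resize(t[80:280,400:500],None,fx=2.5,fy=2.5)
c[:d.shape[0],550:]=d[:,:250]
cv2.imwrite('pics/crop1.png',c)
d=cv2.resize(t[80:280,140:460],None,fx=2.5,fy=2.5,interpolation=cv2.INTER_CUBIC)
cv2.imwrite('pics/crop2.png',d)
```

```text
(no output)
```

View pics/crop1.png

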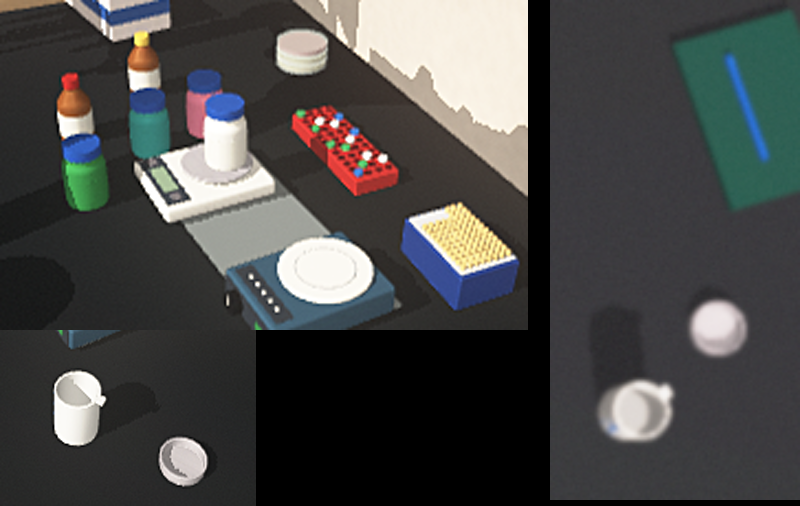

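View pics/crop2.png

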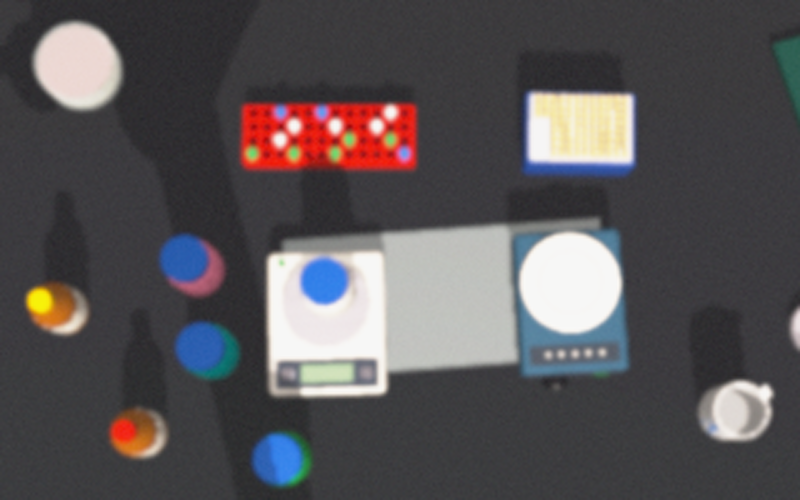

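```bash
cat > h.py <<'E'
import numpy as np, cv2
def cast(cal,u,v,z):
    V=np.array(cal['view']);R=V[:3,:3];t=V[:3,3]
    o=-R.T@t; d=R.T@np.array([(u-cal['cx'])/cal['fx'],(v-cal['cy'])/cal['fy'],1.])
    return o+d*(z-o[2])/d[2]
def proj(cal,p):
    V=np.array(cal['view']);c=V[:3,:3]@np.array(p,float)+V[:3,3]
    return cal['fx']*c[0]/c[2]+cal['cx'],cal['fy']*c[1]/c[2]+cal['cy']
def mask(img,lo,hi,roi):
    hsv=cv2.cvtColor(img,cv2.COLOR_RGB2HSV); m=cv2.inRange(hsv,lo,hi)
    o=np.zeros_like(m);u0,v0,u1,v1=roi;o[v0:v1,u0:u1]=m[v0:v1,u0:u1];return o
def big(m):
    cs,_=cv2.findContours(m,cv2.RETR_EXTERNAL,cv2.CHAIN_APPROX_NONE);return max(cs,key=cv2.contourArea)
def circ(cal,c,z):  # contour -> world circle at height z (hull; Kasa)
    P=np.array([cast(cal,u,v,z)[:2] for u,v in c.reshape(-1,2)])
    A=np.c_[2*P,np.ones(len(P))];s=np.linalg.lstsq(A,(P**2).sum(1),rcond=None)[0]
    r=np.sqrt(s[2]+s[0]**2+s[1]**2);res=np.hypot(*(P-s[:2]).T)-r
    return s[:2].round(1),r.round(1),res.std().round(1)
E
python3 - <<'E'
from h import *
from rig import eyes
I={n:cv2.imread(f'pics/{n}0.png')[:,:,::-1].copy() for n in('top','side')}
T=eyes.calibration('top');S=eyes.calibration('side')
def rep(name,img,cal,lo,hi,roi,z):
    m=mask(I[img],lo,hi,roi);c=big(m);print(name,img,circ(cal,cv2.convexHull(c),z),'area',cv2.contourArea(c),'bb',cv2.boundingRect(c))
W=((0,0,150),(180,60,255))
rep('plate','top',T,(0,0,170),(180,60,255),(335,160,400,220),57)
rep('plate','side',S,(0,0,170),(180,60,255),(320,210,376,252),57)
rep('jarcap','top',T,(105,150,80),(125,255,255),(250,170,295,215),137)
rep('jarcap','side',S,(105,150,80),(125,255,255),(290,145,320,170),137)
rep('redcap','top',T,(0,180,120),(8,255,255),(170,230,215,270),105)
rep('redcap','side',S,(0,180,120),(8,255,255),(220,135,245,160),105)
rep('yelcap','top',T,(22,180,120),(35,255,255),(140,180,185,220),105)
rep('dish','top',T,(0,0,120),(180,80,255),(445,185,490,235),16)
rep('dish','side',S,(0,0,120),(180,80,255),(370,320,420,365),16)
rep('beaker','top',T,(0,0,120),(180,80,255),(410,225,455,265),75)
# casings & mat
for nm,lo,hi,roi,z in [('balcase',(0,0,200),(180,40,255),(235,170,305,250),35),('stircase',(95,100,40),(115,255,255),(335,160,400,240),51),('mat',(0,0,100),(180,60,255),(296,160,344,235),3)]:
    c=big(mask(I['top'],lo,hi,roi));r=cv2.minAreaRect(c);b=cv2.boxPoints(r)
    P=np.array([cast(T,u,v,z)[:2] for u,v in b]);print(nm,P.round(0).tolist(),'cen',P.mean(0).round(1),'sides',[round(np.linalg.norm(P[i]-P[i-1]),1) for i in(0,1)],r[2])
c=big(mask(I['top'],(0,0,200),(180,40,255),(235,170,305,250)))
E
```

```text
plate top (array([ 580.7, -145.9]), np.float64(57.4), np.float64(0.5)) area 1278.0 bb (348, 173, 41, 41)
plate side (array([ 580.7, -152. ]), np.float64(56.5), np.float64(1.3)) area 994.0 bb (326, 217, 44, 31)
jarcap top (array([569.5, 120.5]), np.float64(22.0), np.float64(0.4)) area 205.5 bb (261, 184, 17, 17)
jarcap side (array([565.5, 104.3]), np.float64(30.3), np.float64(3.2)) area 150.5 bb (294, 153, 17, 12)
redcap top (array([414.1, 331. ]), np.float64(13.1), np.float64(0.6)) area 70.5 bb (184, 247, 11, 10)
redcap side (array([411.7, 313.1]), np.float64(19.6), np.float64(4.9)) area 37.0 bb (228, 143, 8, 8)
yelcap top (array([551. , 425.6]), np.float64(13.7), np.float64(0.5)) area 73.0 bb (151, 195, 11, 11)
dish top (array([ 536.4, -433.6]), np.float64(32.0), np.float64(0.7)) area 368.0 bb (456, 200, 23, 22)
dish side (array([ 534.5, -442.9]), np.float64(32.1), np.float64(1.9)) area 683.5 bb (379, 327, 31, 31)
beaker top (array([ 441.2, -322.4]), np.float64(37.8), np.float64(3.5)) area 543.0 bb (420, 232, 29, 25)
balcase [[615.0, 193.0], [616.0, 60.0], [458.0, 58.0], [457.0, 189.0]] cen [536.4 125.1] sides [np.float64(158.2), np.float64(133.1)] 90.0
stircase [[555.0, -90.0], [559.0, -208.0], [483.0, -209.0], [479.0, -91.0]] cen [ 519.1 -149.4] sides [np.float64(75.7), np.float64(118.2)] 88.56790161132812
mat [[657.0, 56.0], [658.0, -81.0], [486.0, -81.0], [485.0, 54.0]] cen [571.4 -13.1] sides [np.float64(171.8), np.float64(137.0)] 90.0
```

Choices:
- **Jar:** the one on the pan. The others have pink, turquoise and green bodies.
- **Dish:** the open shallow one at (467,210). The white round at (171,106) is closed and larger.
- **Beaker:** the lipped one at (434,244).
- **Red bottle:** (195,253).

The casing and plate sizes match the given ones. I'm moving to hover near the jar with the jaws along x.

>>> send_rows(rows=[22,-20,2,-0.07,85,22,-20,2,-0.07,85,22,-20,2,-0.07,85,22,-20,2,-0.07,85,22,-20,2,-0.07,85,22,-20,0,-0.07,85,22,-20,0,-0.07,85,22,-20,0,-0.07,85,22,-20,0,-0.07,85,22,-20,0,-0.07,85,22,-20,0,-0.07,85,22,-20,0,-0.07,85,22,-20,0,-0.07,85,22,-20,0,-0.07,85,22,-20,0,-0.07,85,22,-20,0,-0.07,85,22,-20,0,-0.07,85,22,-20,0,-0.07,85,0,0,0,0,85], force=30)

```text
clock: 2.05
eef_pos: [561.3, 188.9, 240.5]
tcp_rot: [0.7, 0.714, -0.0, 0.001]
force: [-0.1, 0.5, 0.3]
width: 84.9
```

```bash
cat >> h.py <<'E'
def snap(n,name):
    from rig import eyes,get_state
    cal=eyes.calibration(n);im=eyes.get_image(n);cv2.imwrite(f'pics/{name}.png',im[:,:,::-1]);return im,cal
def st():
    from rig import get_state
    s=get_state();q=s['tcp_rot'];from scipy.spatial.transform import Rotation as R
    M=R.from_quat(q).as_matrix();print('t',round(s['clock'],2),'tcp',s['eef_pos'].round(1),'jaw',np.arctan2(M[1,1],M[0,1]).round(3),'tilt',M[2,2].round(4),'w',round(s['width'],1),'F',s['force'].round(1),'q',s['q'].round(2))
E
python3 - <<'E'
from h import *
st();im,cal=snap('wrist','w1');st()
E
```

```text
t 2.05 tcp [561.3 188.9 240.5] jaw 0.02 tilt -1.0 w 84.9 F [-0.1  0.5  0.3] q [ 0.21  0.3   1.45 -0.    1.39  0.19]
t 2.1 tcp [559.6 190.3 240.6] jaw 0.022 tilt -1.0 w 84.9 F [-1.   0.5  0.1] q [ 0.21  0.3   1.45 -0.    1.39  0.19]
```

View pics/w1.png

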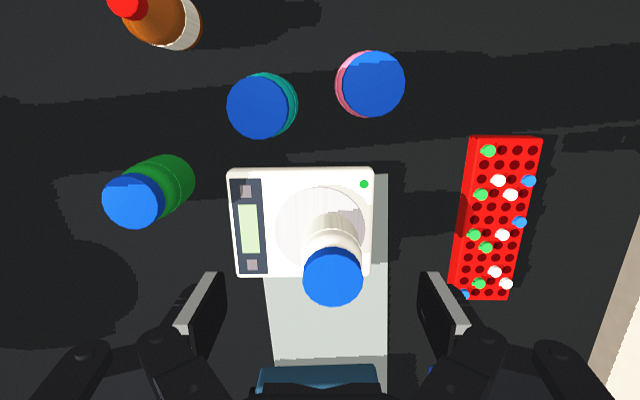

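The wrist view shows the jar cap at (333,277) on the balance, with the pan around (325,225). The casing spans (228,168) to (374,277). Image up is +y. Measuring the cap and the pan now.

Run:
```python
from h import *
from rig import eyes
im=cv2.imread('pics/w1.png')[:,:,::-1].copy();cal=eyes.calibration('wrist')
c=big(mask(im,(100,130,80),(125,255,255),(295,240,370,312)));print('cap',circ(cal,cv2.convexHull(c),137),cv2.boundingRect(c))
g=cv2.cvtColor(im,cv2.COLOR_RGB2HSV);
# casing corners
m=mask(im,(0,0,190),(180,60,255),(225,160,380,282));c=cv2.convexHull(big(m));
r=cv2.boxPoints(cv2.minAreaRect(c));print('case box',[cast(cal,u,v,35)[:2].round(0).tolist() for u,v in r])
for u,v in[(228,169),(374,167),(237,277)]:print(cast(cal,u,v,35).round(0))
# mat edges lines
for u,v in [(388,175),(388,360),(276,362)]:print('mat',cast(cal,u,v,3).round(0))
cv2.imwrite('pics/z1.png',cv2.resize(im[155:315,215:395,::-1],None,fx=3.3,fy=3.3,interpolation=cv2.INTER_CUBIC))
```

```text
cap (array([568.7, 125.7]), np.float64(27.1), np.float64(1.2)) (302, 247, 61, 60)
case box [[458.0, 192.0], [617.0, 198.0], [629.0, 60.0], [450.0, 53.0]]
[460. 192.  35.]
[613. 197.  35.]
[461.  62.  35.]
mat [635. 181.   3.]
mat [659. -88.   3.]
mat [500. -95.   3.]
```

View pics/z1.png

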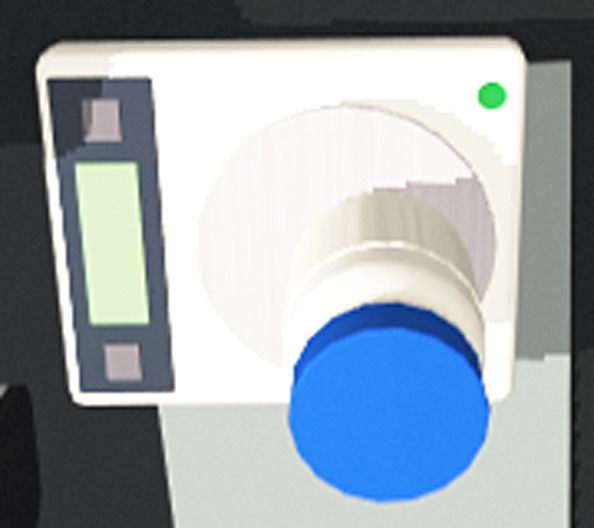

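Run:
```python
from h import *
from rig import eyes
cal=eyes.calibration('wrist')
f=lambda a,b,z:cast(cal,215+a/3.3,155+b/3.3,z)[:2].round(1)
print('cap',f(389,410,137),f(288,405,137),f(490,405,137))
print('pan L R T',f(197,238,45),f(497,240,45),f(345,102,45))
P=[f(197,238,45),f(497,240,45),f(345,102,45),f(235,152,45),f(450,150,45),f(270,355,45)]
P=np.array(P);A=np.c_[2*P,np.ones(len(P))];s=np.linalg.lstsq(A,(P**2).sum(1),rcond=None)[0];print(s[:2],np.sqrt(s[2]+s[0]**2+s[1]**2))
```

```text
cap [569.4 124.2] [543.8 125. ] [594.8 126.2]
pan L R T [508.8 130.9] [607.4 132.4] [556.5 178.4]
[557.87140615 129.09202963] 48.59886766714379
```

>>> send_rows(rows=[5,-34,0,-0.024,85,5,-34,0,0,85,0,0,-20,0,85,0,0,-25,0,85,0,0,-25,0,85,0,0,-25,0,85,0,0,-25,0,85,0,0,-20,0,85,0,0,-15,0,85,0,0,-12,0,85,0,0,0,0,85], force=30)

```text
clock: 3.2
eef_pos: [566.9, 124.0, 72.7]
tcp_rot: [0.707, 0.707, -0.001, -0.001]
force: [-0.5, 0.8, 0.6]
width: 84.5
```

Run:
```python
from h import *
st();im,cal=snap('wrist','w2');
```

```text
t 3.2 tcp [566.9 124.   72.7] jaw 0.001 tilt -1.0 w 84.5 F [-0.5  0.8  0.6] q [0.1  0.41 1.72 0.   1.01 0.09]
```

View pics/w2.png

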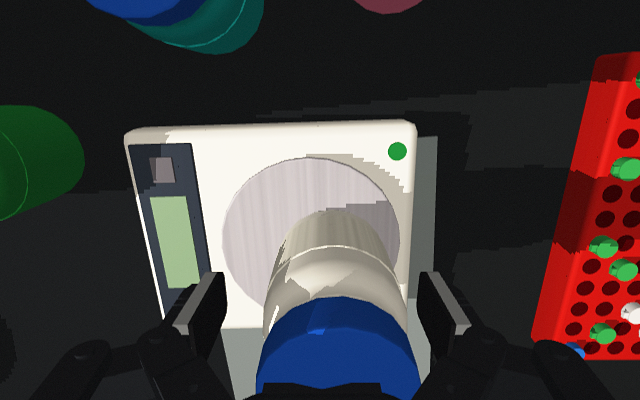

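The jar sits about 3–5 mm to +x of the jaw centre, so I'm shifting and then closing.

>>> send_rows(rows=[4,-1,1,0,85,0,0,0,0,70,0,0,0,0,62,0,0,0,0,50,0,0,0,0,50,0,0,0,0,50,0,0,0,0,50,0,0,0,0,50], force=35)

```text
clock: 4.05
eef_pos: [572.9, 122.5, 76.4]
tcp_rot: [0.707, 0.707, 0.0, 0.0]
force: [-1.9, 0.8, 5.5]
width: 56.7
```

Run:
```python
from h import *
st();im,cal=snap('wrist','w3');
```

```text
t 4.05 tcp [572.9 122.5  76.4] jaw -0.0 tilt -1.0 w 56.7 F [-1.9  0.8  5.5] q [ 0.09  0.42  1.71 -0.    1.02  0.09]
```

View pics/w3.png

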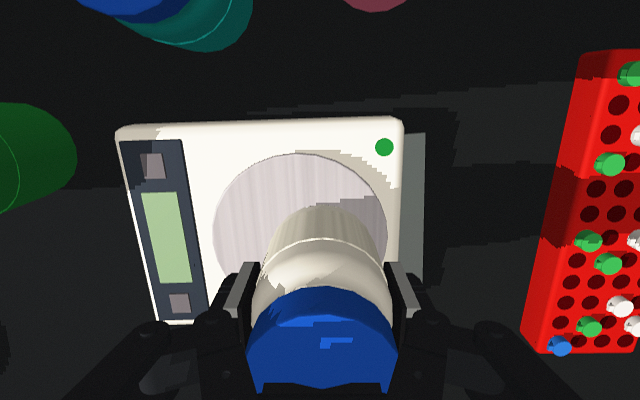

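>>> send_rows(rows=[0,0,5,0,50,0,0,15,0,50,0,0,20,0,50,0,0,20,0,50,-2,-15,0,0,50,0,-25,0,0,50,0,-30,0,0,50,0,-25,0,0,50,0,-20,0,0,50,0,-12,0,0,50,0,-6,0,0,50,0,0,0,0,50,0,0,0,0,50])

```text
clock: 5.4
eef_pos: [570.5, -9.9, 135.1]
tcp_rot: [0.707, 0.707, 0.0, -0.0]
force: [-0.9, -0.8, -2.8]
width: 56.5
```

Run:
```python
from h import *
st();im,cal=snap('wrist','w4');snap('side','s4')
```

```text
t 5.4 tcp [570.5  -9.9 135.1] jaw 0.0 tilt -1.0 w 56.5 F [-0.9 -0.8 -2.8] q [-0.14  0.34  1.66  0.    1.14 -0.14]
```

View pics/w4.png

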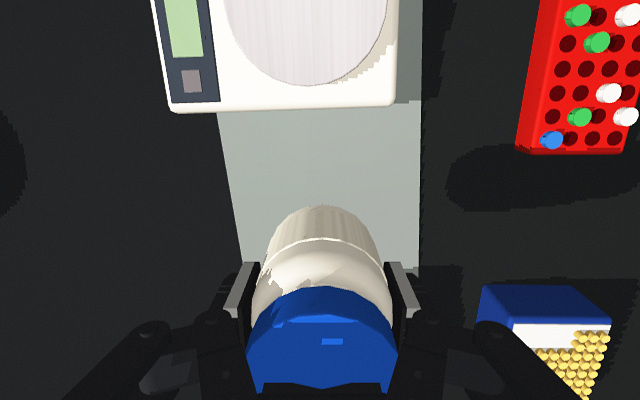

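View pics/s4.png

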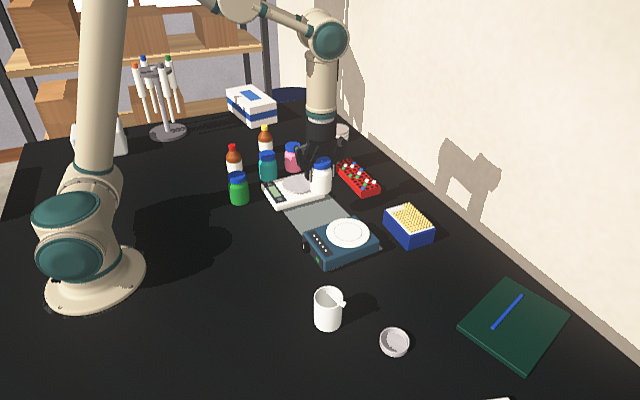

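The jar is held upright in the wrist view, with its cap at (322,340), over the mat. Lowering it.

>>> send_rows(rows=[0,0,-15,0,50,0,0,-20,0,50,0,0,-20,0,50,0,0,-15,0,50,0,0,-12,0,50,0,0,-8,0,50,0,0,-4,0,50,0,0,-2,0,50,0,0,-2,0,50,0,0,-1,0,50,0,0,0,0,50])

```text
clock: 6.6
eef_pos: [570.9, -10.5, 36.6]
tcp_rot: [0.707, 0.707, 0.0, 0.0]
force: [-0.9, 0.2, -2.9]
width: 56.9
```

>>> send_rows(rows=[0,0,-1,0,50,0,0,-1,0,50,0,0,-0.5,0,50,0,0,0,0,50])

```text
clock: 7.0
eef_pos: [570.9, -10.5, 34.4]
tcp_rot: [0.707, 0.707, 0.0, 0.0]
force: [-1.0, 0.1, 2.6]
width: 56.6
```

>>> send_rows(rows=[0,0,0,0,62,0,0,0,0,85,0,0,0,0,85,0,0,0,0,85,0,0,10,0,85,0,0,20,0,85,0,0,30,0,85,0,0,40,0,85,0,0,40,0,85,0,0,40,0,85,0,0,30,0,85,0,30,0,0,85,0,30,0,0,85,0,20,0,0,85,0,0,0,0,85,0,0,0,0,85])

```text
clock: 8.6
eef_pos: [570.6, 69.5, 244.3]
tcp_rot: [0.707, 0.708, -0.0, 0.001]
force: [-0.1, -0.4, -0.8]
width: 85.0
```

Run:
```python
from h import *
st();im,cal=snap('wrist','w5');snap('top','t5');st()
```

```text
t 8.6 tcp [570.6  69.5 244.3] jaw 0.001 tilt -1.0 w 85.0 F [-0.1 -0.4 -0.8] q [ 0.    0.27  1.48 -0.    1.39 -0.  ]
t 8.7 tcp [570.7  68.7 244.1] jaw -0.001 tilt -1.0 w 84.8 F [-0.7  0.4  0.6] q [-0.    0.27  1.48 -0.    1.39 -0.  ]
```

View pics/w5.png

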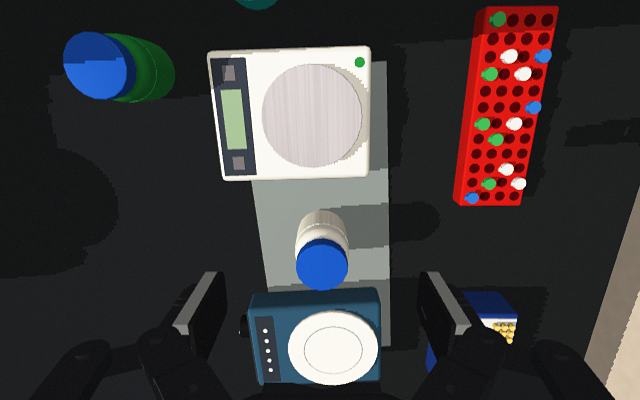

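The jar stands on the mat with its cap at (322,265), the clear pan at (312,115) and the plate at (333,347). Measuring pan, plate, jar and mat together.

Run:
```python
from h import *
from rig import eyes
im=cv2.imread('pics/w5.png')[:,:,::-1].copy();cal=eyes.calibration('wrist')
print('plate',circ(cal,cv2.convexHull(big(mask(im,(0,0,200),(180,60,255),(285,300,379,386)))),57))
h=cv2.cvtColor(im,cv2.COLOR_RGB2HSV)
for p in[(312,115),(370-12,70),(255+5,60),(365,110),(330,170)]:print(p,im[p[1],p[0]])
g=im[:,:,1]
m=np.zeros_like(g);m[58:175,258:368]=((g[58:175,258:368]<216)*255);m=cv2.morphologyEx(m,cv2.MORPH_OPEN,np.ones((3,3)));c=big(m);print('pan',circ(cal,cv2.convexHull(c),45),cv2.boundingRect(c),cv2.contourArea(c))
# cap top ellipse by brighter blue
c=big(mask(im,(100,180,170),(125,255,255),(290,225,355,295)));print('cap',circ(cal,cv2.convexHull(c),95),cv2.boundingRect(c))
for n,u,v in [('R',387,65),('R',390,230),('L',252,185),('L',268,287)]:print('mat',n,cast(cal,u,v,3)[:2].round(1))
print('stir case',[cast(cal,u,v,51)[:2].round(0).tolist() for u,v in[(250,294),(381,289),(257,384),(383,380)]])
T=eyes.calibration('top');im=cv2.imread('pics/t5.png')[:,:,::-1].copy()
c=big(mask(im,(105,150,80),(125,255,255),(290,180,340,230)));print('top cap',circ(T,cv2.convexHull(c),95))
```

```text
plate (array([ 582.6, -147.1]), np.float64(54.7), np.float64(0.4))
(312, 115) [221 213 211]
(358, 70) [251 250 244]
(260, 60) [251 249 243]
(365, 110) [204 198 183]
(330, 170) [251 249 242]
pan (array([564.3, 126.5]), np.float64(52.3), np.float64(1.9)) (262, 64, 106, 103) 8189.0
cap (array([569.2, -12.7]), np.float64(25.0), np.float64(0.2)) (296, 245, 52, 45)
mat R [638.3 175.8]
mat R [654.  -12.8]
mat L [487.6  44.8]
mat L [499.3 -94.2]
stir case [[487.0, -73.0], [638.0, -66.0], [486.0, -208.0], [648.0, -201.0]]
top cap (array([569.1, -10.6]), np.float64(22.5), np.float64(0.5))
```

View pics/t5.png

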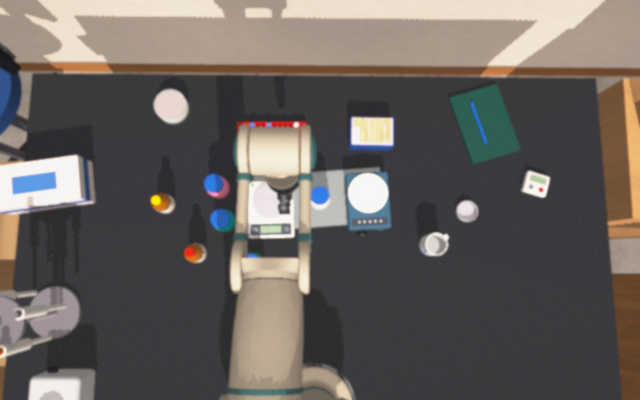

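>>> send_rows(rows=[-2,-20,-2,0,85,-2,-28,-3,0,85,-2,-28,-3,0,85,-2,-28,-3,0,85,-2,-28,-3,0,85,-2,-28,-3,0,85,-2,-28,-3,0,85,-2,-28,-3,0,85,-2,-28,-3,0,85,-2,-28,-3,0,85,-2,-28,-3,0,85,-2,-28,-3,0,85,-2,-28,-3,0,85,-2,-28,-3,0,85,-2,-28,-3,0,85,-2,-15,0,0,85,-2,-10,0,0,85,0,0,0,0,85,0,0,0,0,85])

```text
clock: 10.6
eef_pos: [536.6, -366.7, 200.0]
tcp_rot: [0.707, 0.707, 0.0, -0.0]
force: [-0.2, 0.1, -0.2]
width: 85.0
```

Run:
```python
from h import *
from rig import eyes
st();im,cal=snap('wrist','w6');
```

```text
t 10.6 tcp [ 536.6 -366.7  200. ] jaw -0.0 tilt -1.0 w 85.0 F [-0.2  0.1 -0.2] q [-0.71  0.41  1.39  0.    1.35 -0.71]
```

View pics/w6.png

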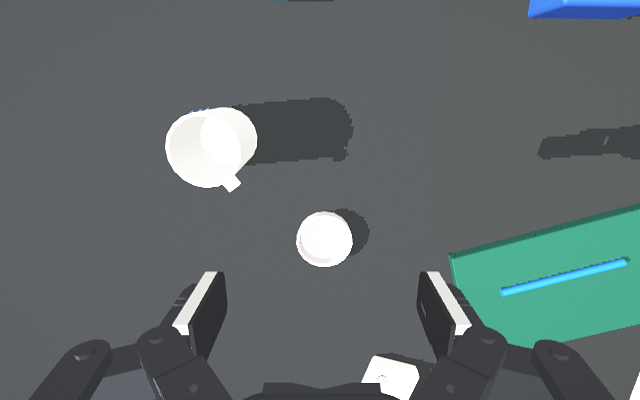

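The dish is at (324,239), and the beaker is at (212,148) with its lip at (231,184). Measuring both.

Run:
```python
from h import *
from rig import eyes
im=cv2.imread('pics/w6.png')[:,:,::-1].copy();cal=eyes.calibration('wrist')
c=big(mask(im,(0,0,170),(180,80,255),(285,200,370,275)));print('dish',circ(cal,cv2.convexHull(c),16),circ(cal,cv2.convexHull(c),8),cv2.boundingRect(c))
c=big(mask(im,(0,0,170),(180,80,255),(155,95,265,200)));print('beaker',cv2.boundingRect(c))
for p in[(166,155),(257,143),(200,187),(250,170),(180,180)]:print(p,cast(cal,*p,75)[:2].round(1))
for h in(75,):
  P=np.array([cast(cal,*p,h)[:2] for p in[(168,165),(257,143),(200,187),(250,168),(183,181)]]);A=np.c_[2*P,np.ones(len(P))];s=np.linalg.lstsq(A,(P**2).sum(1),rcond=None)[0];print(s[:2],np.sqrt(s[2]+s[0]**2+s[1]**2))
print('lip',cast(cal,231,186,75))
```

```text
dish (array([ 538. , -434.2]), np.float64(31.3), np.float64(1.0)) (array([ 538.1, -437.9]), np.float64(32.0), np.float64(1.0)) (296, 211, 57, 56)
beaker (165, 107, 92, 85)
(166, 155) [ 411.4 -332.2]
(257, 143) [ 484.7 -322.6]
(200, 187) [ 435.5 -358.8]
(250, 170) [ 477.7 -344.4]
(180, 180) [ 419.8 -352.8]
[ 445.40990566 -321.33261535] 39.057444297408935
lip [ 461.10056579 -357.87723534   75.        ]
```

>>> send_rows(rows=[1,-20,-10,0,85,0.5,-28,-25,0,85,0,-20,-35,0,85,0,0,-40,0,85,0,0,-35,0,85,0,0,-20,0,85,0,0,-10,0,85,0,0,-5,0,85,0,0,0,0,85], force=20)

```text
clock: 11.55
eef_pos: [538.6, -435.6, 19.9]
tcp_rot: [0.707, 0.707, -0.0, 0.0]
force: [0.6, -0.4, 0.1]
width: 84.9
```

Run:
```python
from h import *
from rig import eyes
st();im,cal=snap('wrist','w7');
```

```text
t 11.55 tcp [ 538.6 -435.6   19.9] jaw 0.0 tilt -1.0 w 84.9 F [ 0.6 -0.4  0.1] q [-0.78  0.61  1.51 -0.    1.03 -0.78]
```

View pics/w7.png

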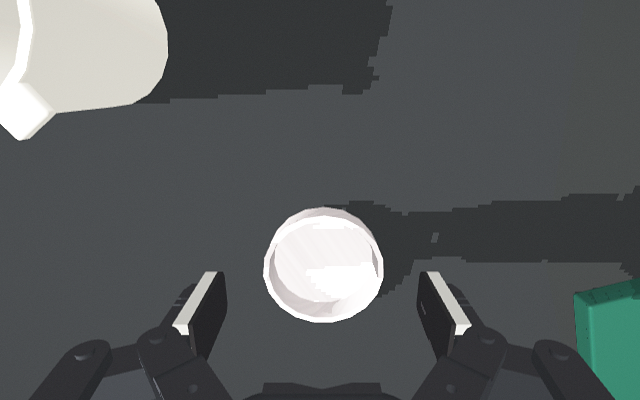

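Run:
```python
from h import *
from rig import eyes,get_state
im=cv2.imread('pics/w7.png')[:,:,::-1].copy();cal=eyes.calibration('wrist');p=get_state()['eef_pos']
c=big(mask(im,(0,0,170),(180,80,255),(250,195,400,335)));print('dish',circ(cal,cv2.convexHull(c),16),cv2.boundingRect(c))
print(cast(cal,324,266,16)); print('tcp px',proj(cal,p),proj(cal,[p[0],p[1],16]), proj(cal,p+[42,11,13]),proj(cal,p+[42,-11,13]))
```

```text
dish (array([ 538.4, -435.5]), np.float64(31.1), np.float64(1.0)) (263, 207, 121, 116)
[ 539.06727935 -433.85393805   16.        ]
tcp px (np.float64(323.6495482407581), np.float64(274.76623168656033)) (np.float64(323.58611767447394), np.float64(269.7255398603499)) (np.float64(420.1888955218942), np.float64(268.41416112167013)) (np.float64(415.53897734848397), np.float64(310.79954823932115))
```

>>> send_rows(rows=[0,0,-8,0,85,0,0,-6,0,80,0,0,-4,0,72,0,0,-1,0,66,0,0,0,0,54,0,0,0,0,54,0,0,0,0,54,0,0,0,0,54,0,0,0,0,54], force=25)

```text
clock: 12.5
eef_pos: [538.2, -435.5, 0.8]
tcp_rot: [0.707, 0.707, 0.0, 0.0]
force: [-0.3, 0.2, -0.0]
width: 57.1
```

Run:
```python
from h import *
st();im,cal=snap('wrist','w8');
```

```text
t 12.5 tcp [ 538.2 -435.5    0.8] jaw 0.0 tilt -1.0 w 57.1 F [-0.3  0.2 -0. ] q [-0.78  0.63  1.52  0.    0.99 -0.78]
```

View pics/w8.png

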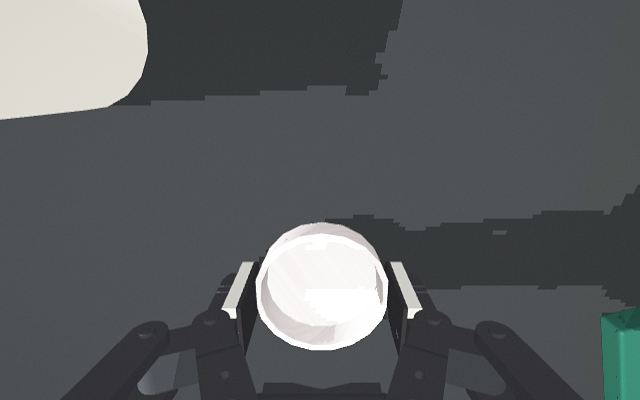

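>>> send_rows(rows=[0,0,4,0,54,0,0,12,0,54,0,0,25,0,54,0,0,35,0,54,0,0,35,0,54,0,0,30,0,54,0,10,10,0,54,0,20,0,0,54,0,0,0,0,54])

```text
clock: 13.45
eef_pos: [537.7, -402.2, 152.0]
tcp_rot: [0.707, 0.708, 0.001, -0.001]
force: [0.1, 0.2, -1.1]
width: 57.3
```

Run:
```python
from h import *
st();im,cal=snap('wrist','w9');
```

```text
t 13.45 tcp [ 537.7 -402.2  152. ] jaw 0.002 tilt -1.0 w 57.3 F [ 0.1  0.2 -1.1] q [-0.75  0.47  1.4   0.    1.27 -0.75]
```

View pics/w9.png

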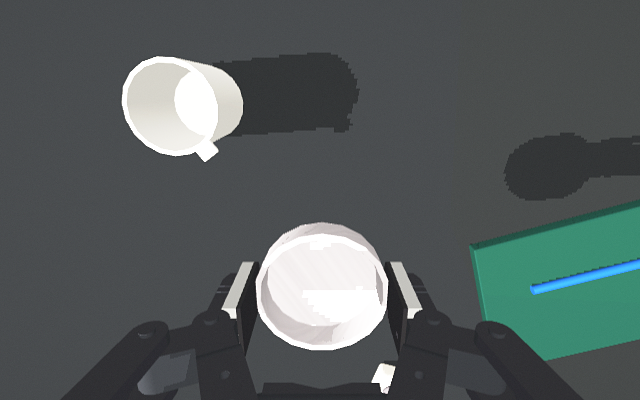

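The dish is held level at (322,285). Carrying it over to the pan.

>>> send_rows(rows=[1,10,2,0,54,1,20,0,0,54,1,30,0,0,54,1,32,0,0,54,1,32,0,0,54,1,32,0,0,54,1,32,0,0,54,1,32,0,0,54,1,32,0,0,54,1,32,0,0,54,1,32,0,0,54,1,32,0,0,54,1,32,0,0,54,1,32,0,0,54,2,32,0,0,54,2,32,0,0,54,2,30,0,0,54,2,16,0,0,54,0,8,0,0,54,0,0,0,0,54])

```text
clock: 15.5
eef_pos: [559.8, 125.1, 153.6]
tcp_rot: [0.707, 0.708, -0.0, -0.0]
force: [-0.7, -0.2, -1.2]
width: 57.3
```

>>> send_rows(rows=[0,0,0,0,54,0,0,0,0,54])

```text
clock: 15.7
eef_pos: [560.1, 123.3, 153.8]
tcp_rot: [0.708, 0.707, -0.0, 0.0]
force: [0.5, 0.3, -0.5]
width: 57.2
```

Run:
```python
from h import *
st();im,cal=snap('wrist','w10');
```

```text
t 15.7 tcp [560.1 123.3 153.8] jaw -0.001 tilt -1.0 w 57.2 F [ 0.5  0.3 -0.5] q [ 0.1   0.33  1.63 -0.    1.18  0.1 ]
```

View pics/w10.png

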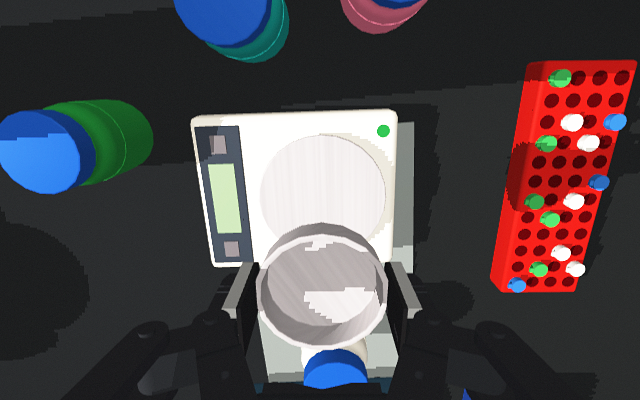

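Run:
```python
from h import *
from rig import eyes,get_state
cal=eyes.calibration('wrist');p=get_state()['eef_pos']
for q in[(260,193),(386,195),(322,134)]:print(cast(cal,*q,45).round(1))
P=np.array([cast(cal,*q,45)[:2] for q in[(260,193),(386,195),(322,134),(275,153),(365,150),(265,218)]]);A=np.c_[2*P,np.ones(len(P))];s=np.linalg.lstsq(A,(P**2).sum(1),rcond=None)[0];print(s[:2],np.sqrt(s[2]+s[0]**2+s[1]**2))
for q in[(191,117),(397,110),(213,266)]:print('case',cast(cal,*q,35).round(1))
for d in(-1,0,1):print('dish rim rows',[proj(cal,[p[0]+a,p[1]+d+b,p[2]+15])for a,b in((0,30),(0,-30))])
```

```text
[511.1 130.9  45. ]
[609.4 129.2  45. ]
[559.5 176.2  45. ]
[559.86278049 127.24217673] 49.22015646400151
case [460.9 187.6  35. ]
case [615.5 192.6  35. ]
case [464.   60.9  35. ]
dish rim rows [(np.float64(323.9836504989487), np.float64(232.42226230555107)), (np.float64(323.80117270084213), np.float64(349.1709879117497))]
dish rim rows [(np.float64(323.98712781671594), np.float64(230.19748525294656)), (np.float64(323.8038443925432), np.float64(347.46164790139557))]
dish rim rows [(np.float64(323.99062151830447), np.float64(227.96222588242946)), (np.float64(323.80652711331146), np.float64(345.7452515281501))]
```

>>> send_rows(rows=[0,3.5,-15,0,54,0,0,-25,0,54,0,0,-25,0,54,0,0,-18,0,54,0,0,-10,0,54,0,0,-6,0,54,0,0,-3,0,54,0,0,-2,0,54,0,0,0,0,54,0,0,0,0,54])

```text
clock: 16.75
eef_pos: [560.6, 128.1, 50.5]
tcp_rot: [0.707, 0.707, 0.001, 0.0]
force: [0.0, -0.4, -0.2]
width: 57.6
```

>>> send_rows(rows=[0,-1,-1.5,0,54,0,0,-1.5,0,54,0,0,-0.7,0,54,0,0,-0.5,0,54,0,0,0,0,54])

```text
clock: 17.25
eef_pos: [560.1, 127.0, 45.8]
tcp_rot: [0.707, 0.707, -0.0, 0.0]
force: [-0.6, 0.1, 0.7]
width: 57.3
```

>>> send_rows(rows=[0,0,-0.5,0,54,0,0,0,0,54])

```text
clock: 17.45
eef_pos: [560.1, 127.0, 45.7]
tcp_rot: [0.707, 0.707, 0.0, 0.0]
force: [-1.9, -0.3, 5.4]
width: 57.5
```

Contact at 5 N. Releasing and backing off upward.

>>> send_rows(rows=[0,0,0,0,62,0,0,0,0,72,0,0,0,0,85,0,0,0,0,85,0,0,3,0,85,0,0,15,0,85,0,0,30,0,85,0,0,40,0,85,0,0,40,0,85,0,0,35,0,85,0,0,0,0,85,0,0,0,0,85])

```text
clock: 18.65
eef_pos: [560.5, 127.1, 209.1]
tcp_rot: [0.707, 0.707, 0.001, 0.001]
force: [0.7, 0.0, -0.3]
width: 85.1
```

Run:
```python
from h import *
st();im,cal=snap('wrist','w11');
```

```text
t 18.65 tcp [560.5 127.1 209.1] jaw -0.0 tilt -1.0 w 85.1 F [ 0.7  0.  -0.3] q [0.1  0.29 1.54 0.   1.31 0.1 ]
```

View pics/w11.png

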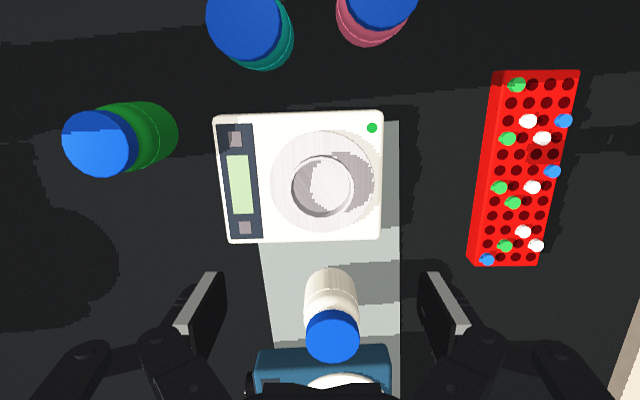

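The dish at (322,187) sits centred on the pan at (322,181), allowing for the rim height. Now the red bottle.

>>> send_rows(rows=[-6,12,0,0,85,-13,25,0,0,85,-14,26,0,0,85,-14,26,0,0,85,-14,26,0,0,85,-14,26,0,0,85,-14,26,0,0,85,-14,26,0,0,85,-14,26,0,0,85,-14,26,0,0,85,-10,16,0,0,85,-5,8,0,0,85,0,0,0,0,85,0,0,0,0,85])

```text
clock: 20.1
eef_pos: [414.0, 395.5, 207.4]
tcp_rot: [0.707, 0.707, -0.001, 0.0]
force: [-0.3, -0.3, -0.3]
width: 85.0
```

Run:
```python
from h import *
st();im,cal=snap('wrist','w12');
c=big(mask(im,(0,180,100),(8,255,255),(200,100,450,380)));x,y,w,h=cv2.boundingRect(c);print(x,y,w,h,circ(cal,cv2.convexHull(c),105))
```

```text
t 20.1 tcp [414.  395.5 207.4] jaw 0.0 tilt -1.0 w 85.0 F [-0.3 -0.3 -0.3] q [ 0.64  0.29  1.55 -0.    1.31  0.64]
309 258 29 33 (array([414.5, 334.5]), np.float64(14.0), np.float64(1.2))
```

View pics/w12.png

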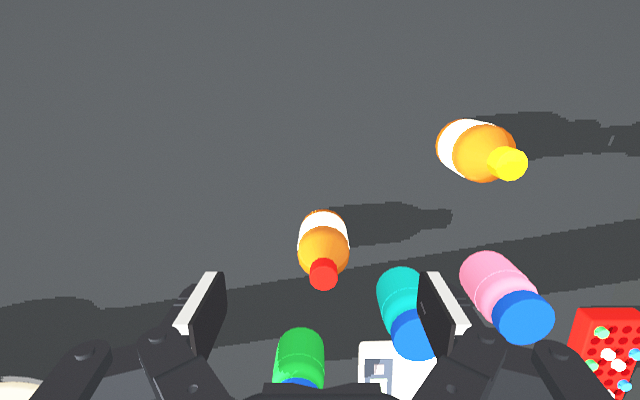

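The red cap is at (323,274) and the yellow-capped bottle at (480,150), so this is the right bottle. The turquoise and green jars are clear of the jaws.

>>> send_rows(rows=[0.5,-32,0,0,85,0,-32,0,0,85,0,0,-20,0,85,0,0,-30,0,85,0,0,-30,0,85,0,0,-30,0,85,0,0,-25,0,85,0,0,-20,0,85,0,0,-10,0,85,0,0,-6,0,85,0,0,0,0,85], force=30)

```text
clock: 21.25
eef_pos: [414.9, 331.6, 37.0]
tcp_rot: [0.707, 0.707, -0.0, 0.0]
force: [0.5, -0.2, -0.4]
width: 84.7
```

Run:
```python
from h import *
st();im,cal=snap('wrist','w13');
```

```text
t 21.25 tcp [414.9 331.6  37. ] jaw -0.001 tilt -1.0 w 84.7 F [ 0.5 -0.2 -0.4] q [ 0.54  0.4   1.87 -0.    0.87  0.54]
```

View pics/w13.png

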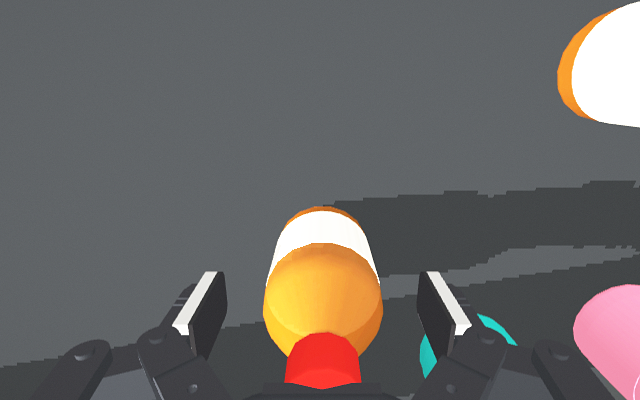

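>>> send_rows(rows=[0,0,0,0,65,0,0,0,0,55,0,0,0,0,44,0,0,0,0,44,0,0,0,0,44,0,0,0,0,44,0,0,0,0,44,0,0,3,0,44,0,0,5,0,44,0,0,10,0,44,0,0,0,0,44], force=35)

```text
clock: 22.4
eef_pos: [415.6, 332.7, 56.5]
tcp_rot: [0.707, 0.707, 0.001, 0.0]
force: [0.7, 1.1, -1.5]
width: 48.7
```

Run:
```python
from h import *
st();im,cal=snap('wrist','w14');
```

```text
t 22.4 tcp [415.6 332.7  56.5] jaw 0.0 tilt -1.0 w 48.7 F [ 0.7  1.1 -1.5] q [ 0.54  0.37  1.85 -0.    0.92  0.54]
```

View pics/w14.png

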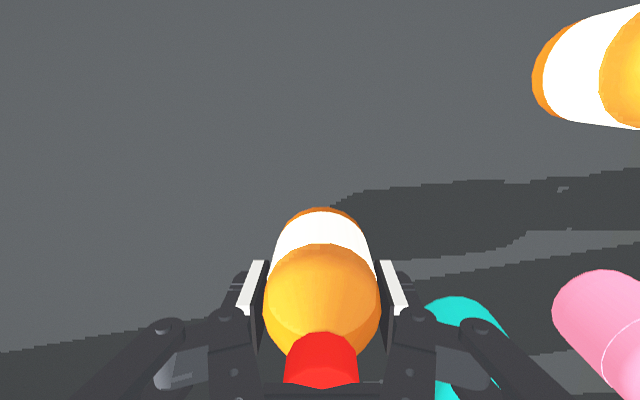

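>>> send_rows(rows=[0,0,15,0,44,0,0,25,0,44,0,0,30,0,44,2,-8,25,0,44,5,-15,15,0,44,8,-24,4,0,44,9,-30,0,0,44,10,-32,0,0,44,10,-32,0,0,44,10,-32,0,0,44,10,-32,0,0,44,10,-32,0,0,44,10,-32,0,0,44,10,-32,0,0,44,10,-32,0,0,44,10,-32,0,0,44,10,-32,0,0,44,10,-32,0,0,44,10,-32,0,0,44,10,-32,0,0,44])

```text
clock: 24.45
eef_pos: [568.6, -162.2, 168.7]
tcp_rot: [0.707, 0.707, -0.0, -0.0]
force: [-0.2, 0.5, -1.4]
width: 48.5
```

>>> send_rows(rows=[8,-28,0,0,44,6,-20,0,0,44,2,-8,0,0,44,0,0,0,0,44,0,0,0,0,44,0,0,0,0,44])

```text
clock: 25.05
eef_pos: [584.2, -215.4, 169.2]
tcp_rot: [0.707, 0.708, 0.0, -0.0]
force: [-0.0, -0.2, -2.3]
width: 48.8
```

Run:
```python
from h import *
st();im,cal=snap('wrist','w15');
```

```text
t 25.05 tcp [ 584.2 -215.4  169.2] jaw 0.001 tilt -1.0 w 48.8 F [-0.  -0.2 -2.3] q [-0.47  0.39  1.5   0.    1.26 -0.47]
```

View pics/w15.png

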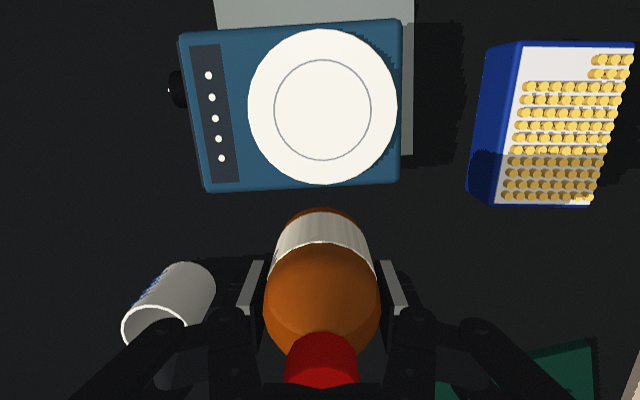

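Run:
```python
from h import *
from rig import eyes
im=cv2.imread('pics/w15.png')[:,:,::-1].copy();cal=eyes.calibration('wrist')
c=big(mask(im,(0,0,190),(60,60,255),(240,22,402,190)));print('plate',circ(cal,cv2.convexHull(c),57),cv2.boundingRect(c))
for q in[(179,35),(402,20),(207,191),(400,183)]:print(cast(cal,*q,51).round(0))
```

```text
plate (array([ 583.3, -147. ]), np.float64(54.5), np.float64(0.1)) (248, 29, 149, 156)
[484. -96.  51.]
[638. -86.  51.]
[ 491. -209.   51.]
[ 646. -202.   51.]
```

>>> send_rows(rows=[2.5,-18,0,0,44,3,-18.5,0,0,44,0,0,-15,0,44,0,0,-25,0,44,0,0,-30,0,44,0,0,-25,0,44,0,0,-15,0,44,0,0,-10,0,44,0,0,-5,0,44,0,0,-2,0,44,0,0,-2,0,44,0,0,0,0,44,0,0,0,0,44])

```text
clock: 26.4
eef_pos: [590.6, -253.6, 40.9]
tcp_rot: [0.707, 0.707, 0.0, 0.001]
force: [0.5, -0.9, -1.2]
width: 48.7
```

>>> send_rows(rows=[-0.5,1,-1.5,0,44,0,0,-1,0,44,0,0,-0.6,0,44,0,0,-0.6,0,44,0,0,0,0,44])

```text
clock: 26.9
eef_pos: [589.8, -252.4, 38.2]
tcp_rot: [0.707, 0.707, 0.0, 0.0]
force: [-0.9, 1.2, 7.9]
width: 48.6
```

>>> send_rows(rows=[0,0,0,0,55,0,0,0,0,70,0,0,0,0,85,0,0,0,0,85,0,0,5,0,85,0,0,20,0,85,0,0,35,0,85,0,0,40,0,85,0,0,40,0,85,-10,15,30,0,85,-10,20,10,0,85,0,20,0,0,85,0,0,0,0,85,0,0,0,0,85])

```text
clock: 28.3
eef_pos: [569.6, -197.0, 215.3]
tcp_rot: [0.707, 0.708, -0.0, -0.0]
force: [0.2, -0.4, -0.3]
width: 84.9
```

Run:
```python
from h import *
st();im,cal=snap('wrist','w16');
```

```text
t 28.3 tcp [ 569.6 -197.   215.3] jaw 0.001 tilt -1.0 w 84.9 F [ 0.2 -0.4 -0.3] q [-0.45  0.33  1.47 -0.    1.35 -0.45]
```

View pics/w16.png

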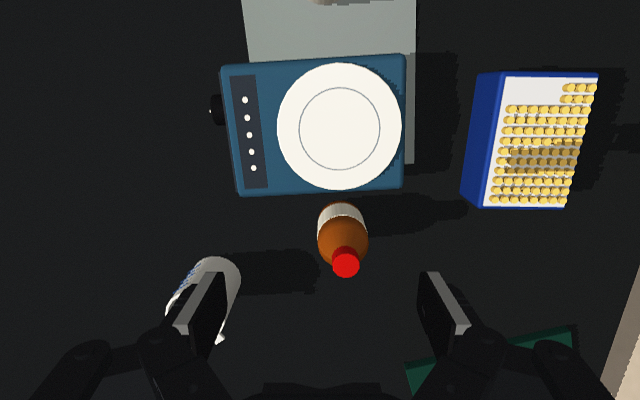

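The bottle stands upright beside the stirrer, with its cap at (345,264). Next is the beaker.

>>> send_rows(rows=[-15,-7,0,0,85,-25,-12,0,0,85,-28,-13,-5,0,85,-28,-13,-5,0,85,-20,-10,-5,0,85,-11,-5,0,0,85,0,0,0,0,85,0,0,0,0,85])

```text
clock: 29.15
eef_pos: [443.1, -257.9, 201.6]
tcp_rot: [0.707, 0.707, 0.0, 0.0]
force: [-0.8, 0.3, -0.4]
width: 84.8
```

Run:
```python
from h import *
st();im,cal=snap('wrist','w17');
```

```text
t 29.15 tcp [ 443.1 -257.9  201.6] jaw -0.001 tilt -1.0 w 84.8 F [-0.8  0.3 -0.4] q [-0.66  0.2   1.68  0.    1.26 -0.66]
```

View pics/w17.png

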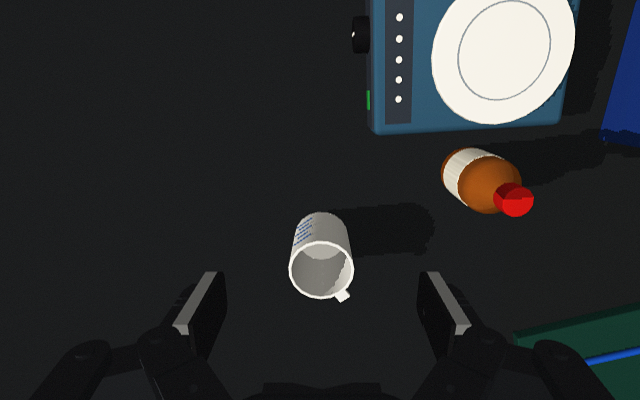

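Run:
```python
from h import *
from rig import eyes
cal=eyes.calibration('wrist')
for q in[(321.5,270.5),(289,270),(354,270),(321,241),(320,300)]:print(cast(cal,*q,75).round(1))
print('base-ish far edge',cast(cal,320,212,0).round(1))
```

```text
[ 442.5 -329.2   75. ]
[ 413.1 -328.7   75. ]
[ 471.9 -328.7   75. ]
[ 442.1 -299.8   75. ]
[ 441.2 -360.5   75. ]
base-ish far edge [ 440.9 -300.7    0. ]
```

>>> send_rows(rows=[-0.5,-36,0,0,85,0,-36,0,0,85,0,0,-20,0,85,0,0,-30,0,85,0,0,-30,0,85,0,0,-30,0,85,0,0,-30,0,85,0,0,-20,0,85,0,0,-10,0,85,0,0,-6,0,85,0,0,0,0,80,0,0,0,0,75], force=20)

```text
clock: 30.4
eef_pos: [443.0, -330.0, 26.3]
tcp_rot: [0.707, 0.707, 0.0, 0.001]
force: [-0.3, 0.0, -0.3]
width: 75.2
```

Run:
```python
from h import *
st();im,cal=snap('wrist','w18');
```

```text
t 30.4 tcp [ 443.  -330.    26.3] jaw 0.0 tilt -1.0 w 75.2 F [-0.3  0.  -0.3] q [-0.77  0.43  1.84  0.    0.87 -0.77]
```

View pics/w18.png

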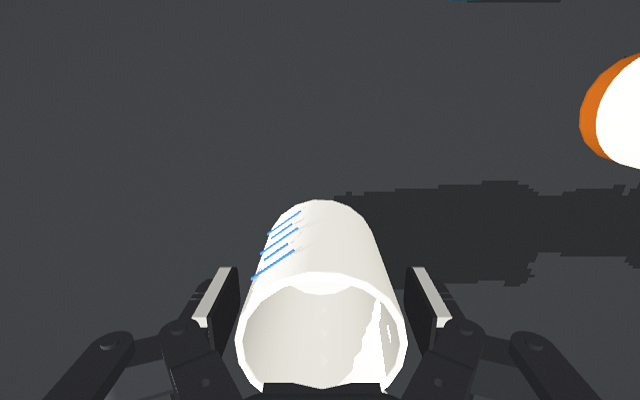

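>>> send_rows(rows=[0,0,0,0,65,0,0,0,0,54,0,0,0,0,54,0,0,0,0,54,0,0,0,0,54,0,0,0,0,54,0,0,4,0,54,0,0,12,0,54,0,0,25,0,54,0,0,35,0,54,0,0,35,0,54,0,0,20,0,54,0,0,4,0,54,0,0,0,0,54], force=25)

```text
clock: 31.85
eef_pos: [442.2, -329.5, 161.1]
tcp_rot: [0.707, 0.707, 0.0, 0.001]
force: [-0.3, -0.5, -1.6]
width: 60.3
```

Run:
```python
from h import *
st();im,cal=snap('wrist','w19');
```

```text
t 31.85 tcp [ 442.2 -329.5  161.1] jaw -0.0 tilt -1.0 w 60.3 F [-0.3 -0.5 -1.6] q [-0.77  0.29  1.67  0.    1.18 -0.77]
```

View pics/w19.png

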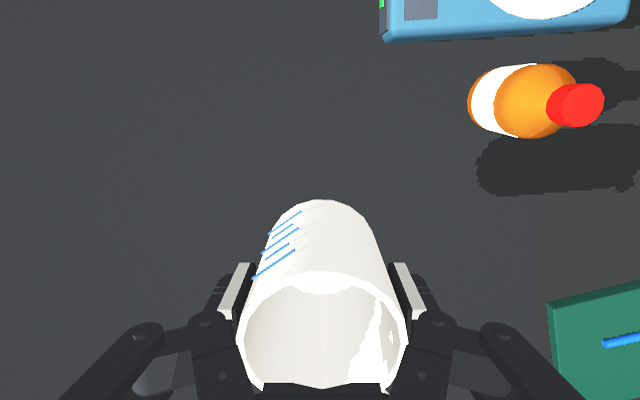

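>>> send_rows(rows=[4,8,0,0,54,8,14,0,0,54,14,20,0,0,54,18,22,0,0,54,18,22,0,0,54,18,22,0,0,54,18,22,0,0,54,16,20,0,0,54,14,16,0,0,54,8,10,0,0,54,5,6,0,0,54,0,0,0,0,54,0,0,0,0,54,0,0,0,0,54])

```text
clock: 33.3
eef_pos: [582.6, -148.2, 160.4]
tcp_rot: [0.707, 0.707, -0.0, -0.0]
force: [-0.1, 0.9, -0.9]
width: 60.2
```

Run:
```python
from h import *
st();im,cal=snap('wrist','w20');
```

```text
t 33.3 tcp [ 582.6 -148.2  160.4] jaw -0.001 tilt -1.0 w 60.2 F [-0.1  0.9 -0.9] q [-0.36  0.36  1.56 -0.    1.22 -0.36]
```

View pics/w20.png

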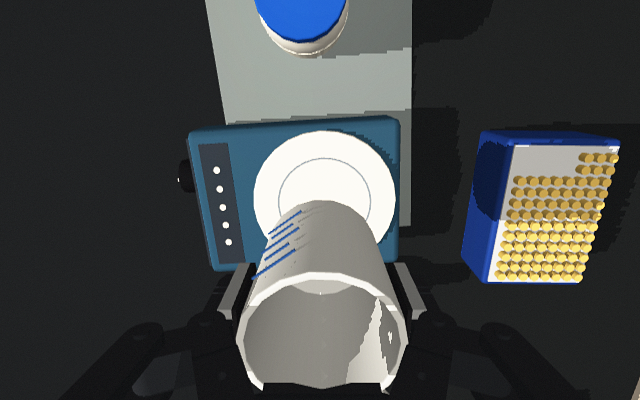

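>>> send_rows(rows=[0.7,1.2,-15,0,54,0,0,-20,0,54,0,0,-18,0,54,0,0,-10,0,54,0,0,-6,0,54,0,0,-3,0,54,0,0,-1,0,54,0,0,0,0,54,0,0,0,0,54])

```text
clock: 34.25
eef_pos: [584.3, -146.4, 88.1]
tcp_rot: [0.707, 0.707, 0.0, 0.001]
force: [0.8, 1.0, 0.3]
width: 60.2
```

>>> send_rows(rows=[0,0,-1,0,54,0,0,-1,0,54,0,0,-0.6,0,54,0,0,0,0,54])

```text
clock: 34.65
eef_pos: [583.8, -146.2, 84.7]
tcp_rot: [0.707, 0.707, -0.0, -0.0]
force: [0.1, -0.2, -1.7]
width: 60.3
```

>>> send_rows(rows=[0,0,-0.6,0,54,0,0,-0.6,0,54,0,0,0,0,54])

```text
clock: 34.95
eef_pos: [583.9, -146.2, 83.7]
tcp_rot: [0.707, 0.707, 0.0, 0.0]
force: [0.1, -0.1, 0.9]
width: 60.6
```

>>> send_rows(rows=[0,0,-0.5,0,54,0,0,0,0,54,0,0,0,0,54])

```text
clock: 35.25
eef_pos: [583.9, -146.2, 83.6]
tcp_rot: [0.707, 0.707, 0.0, 0.0]
force: [-1.8, 1.0, 5.1]
width: 60.3
```

Contact at 5 N. Releasing, then retreating up and to +y for the final check.

>>> send_rows(rows=[0,0,0,0,66,0,0,0,0,75,0,0,0,0,85,0,0,0,0,85,0,0,5,0,85,0,0,20,0,85,0,0,35,0,85,0,0,40,0,85,0,0,40,0,85,0,25,20,0,85,0,25,10,0,85,0,15,0,0,85,0,0,0,0,85,0,0,0,0,85])

```text
clock: 36.65
eef_pos: [583.4, -81.5, 252.1]
tcp_rot: [0.707, 0.707, -0.001, -0.0]
force: [-0.0, -0.1, -0.5]
width: 85.3
```

Run:
```python
from h import *
st();im,cal=snap('wrist','w21');snap('side','s21')
```

```text
t 36.65 tcp [583.4 -81.5 252.1] jaw 0.001 tilt -1.0 w 85.3 F [-0.  -0.1 -0.5] q [-0.26  0.29  1.44 -0.    1.42 -0.26]
```

View pics/w21.png

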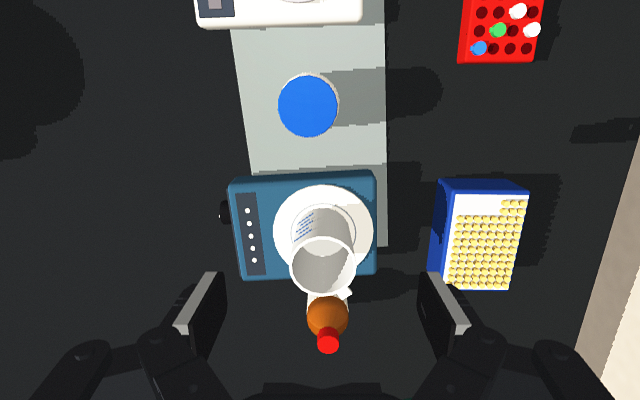

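View pics/s21.png

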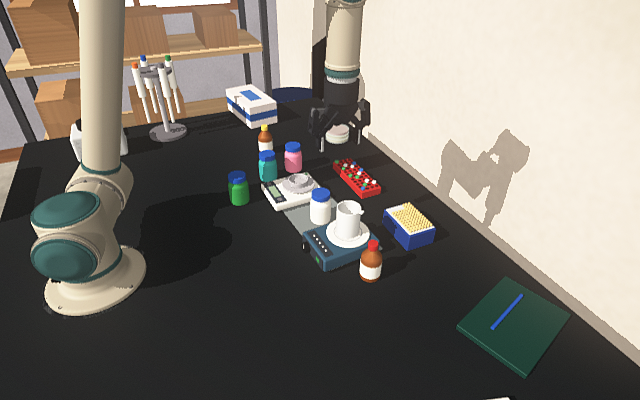

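The wrist view shows the beaker rim at (322,267) over the plate at (324,233), the bottle cap at (328,343) and the jar cap at (308,106). Everything is upright in the side view. Final measurement next.

Run:
```python
from h import *
from rig import eyes
im=cv2.imread('pics/w21.png')[:,:,::-1].copy();cal=eyes.calibration('wrist')
print('rim',[cast(cal,*q,132)[:2].round(1).tolist() for q in[(289,267),(354,267),(321,238),(321,296)]])
print('plate L,R,T',[cast(cal,*q,57)[:2].round(1).tolist() for q in[(273,230),(374,230),(322,185)]])
c=big(mask(im,(0,180,100),(8,255,255),(300,325,350,360)));print('cap',circ(cal,cv2.convexHull(c),105))
c=big(mask(im,(100,180,120),(125,255,255),(270,65,345,145)));print('jar',circ(cal,cv2.convexHull(c),95))
W=cv2.imread('pics/w16.png')
p=np.array([583.3,-147]);a=0.06;R=np.array([[np.cos(a),-np.sin(a)],[np.sin(a),np.cos(a)]])
print('bottle in stirrer',R.T@(np.array(circ(cal,cv2.convexHull(big(mask(im,(0,180,100),(8,255,255),(300,325,350,360)))),105)[0])-p))
cv2.imwrite('pics/z21.png',cv2.resize(im[170:360,220:400,::-1],None,fx=3,fy=3,interpolation=cv2.INTER_CUBIC))
```

```text
rim [[553.5, -146.2], [610.7, -146.1], [581.7, -118.2], [581.6, -176.0]]
plate L,R,T [[529.2, -143.5], [638.9, -143.4], [582.4, -92.7]]
cap (array([ 588.6, -248.6]), np.float64(16.0), np.float64(1.3))
jar (array([569.7, -12.6]), np.float64(25.0), np.float64(0.2))
bottle in stirrer [  -0.8018802  -101.73498409]
```

View pics/z21.png

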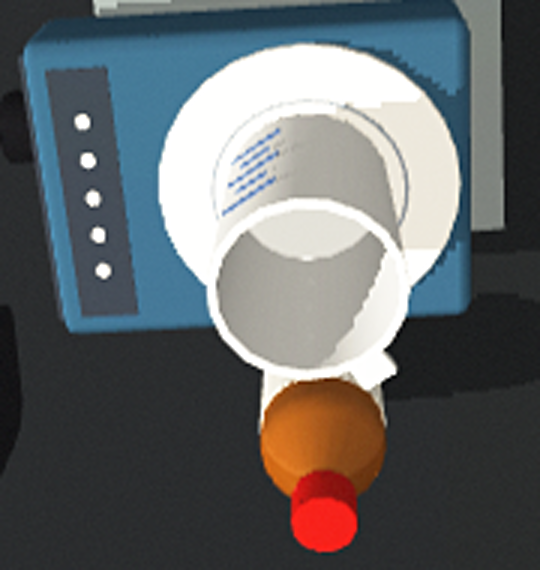

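All positions are within tolerance and the gripper is well clear of everything, so I'm handing in.

Run:
```python
from rig import ctrl
print(ctrl.job_done())
```

```text
the job is handed in; nothing more can be done
None
```

I moved the four items and handed the job in at about 37 s. `job_done` gives no verdict, so these results rest on my own camera measurements.

| Item | Where it was last measured | Required |
|---|---|---|
| Jar | About 3 mm from the midpoint between pan and plate, on the mat | Within 15 mm |
| Dish | Released at (560, 127) mm; pan centre measured at (560, 127) | Within 12 mm |
| Beaker | Centred at about (582, -147) mm; plate centre (583, -147) | Within 12 mm |
| Red-capped bottle | 102–105 mm from the plate centre, a gap of about 17–20 mm; level with it to about 1 mm | 90–120 mm (gap 5–35 mm), level within 15 mm |

- **Contact forces:** each item was set down gently, with no more than about 8 N read at contact. The machines saw about 5 N each.
- **Upright:** in the last side picture everything stands upright, and the yellow-capped bottle, tube rack and tip box look undisturbed.
- **Not remeasured:** the dish's final position comes from where I released it, confirmed only by eye in the picture straight afterwards. I also did not measure the bystanders' positions at the end.
- **Disagreements:** pan-centre estimates varied by up to 4 mm because of the casing shadow. My first jar measurement was about 4 mm off in x, and I corrected that before gripping.

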